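# Set the wood lathe running in reverse for sanding

## Task

The bowl on the lathe is ready to be sanded with the lathe running backwards. On the blue control box standing on the lathe bed, flick the steel direction toggle from forward (white dot) right over to reverse (orange dot), and only then press the green start button in gently with the fingertips, let it spring back and withdraw. Leave the red stop button, the speed dial, the bowl and the rest of the lathe alone, do not shove or lift the box, and do not disturb the glue bottle, wax tin and gouge.

Things in the scene. Friction and masses are not known exactly. Their poses are not given: they have to be found in the camera images.
- lathe: The fixed wood lathe. Origin on the bench under the middle of its bed; +y runs along the bed towards the headstock, +x away from the robot. The bed is two flat steel ways, each 52 mm wide, centred at x = -46 and +46 mm, tops at z = 100 mm, from y = -530 to +620 mm. Nothing of the robot may knock against it
- headstock_top (a point): Middle of the top of the lathe's grey headstock, 335 mm above the bench: 170 mm along the lathe's x (its black motor sticks out 105 mm more on the far side), 240 mm along y, down to the bed. A lever with a black knob stands on it, 80 mm high
- rest_top (a point): Middle of the top of the parked tool rest, 254 mm above the bench, a bar 150 mm along the lathe's x and 14 mm thick on a post. Its dark foot (46 mm wide) crosses the bed below. The tailstock stands beyond it, from 15 mm further to -y, up to 330 mm high
- bowl_rim (a point): Point on the rim of the wooden bowl held in the chuck. The bowl and the spindle turn freely about an axis along the lathe's y at lathe x = 0, z = 250 mm. Bowl 176 mm in diameter, its open mouth at lathe y = +206 mm, chuck (100 mm in diameter) behind it. Must not be turned
- station: Blue control box with black top plate, loose on the bed on rubber feet, 1.8 to 2.7 kg: 95 mm (its x) by 210 mm (its y), top face at z = 50 mm. Origin under its centre, on the bed. Controls in a row at x = 0: red stop at y = +77.5 mm, green start +26.5, direction toggle -26.5, speed dial -76.5. Its +x looks away from the robot, within 0.41 rad of world x
- start_top (a point): Centre of the top of the green start button: a cap 27 mm in diameter standing 12 mm above the box's top face when up, in a steel bezel 31 mm in diameter and 4 mm high. Moves down with the cap
- start (a joint): Travel of the green start button in m, downwards: 0 up, 0.005 fully in. A spring pushes it back: 1.5 N to begin, 5 N fully in. It starts the lathe from 0.0035 on
- direction_tip (a point): Centre of the rounded end of the direction toggle, a round steel bat lever (9 mm thick at the end, 6.4 mm below), 30 mm from its pivot, which lies in the row 2 mm above the box's top face; the end stands about 35 mm above that face. A nut 18 mm wide and 7 mm high surrounds its foot
- direction (a joint): Angle of the direction toggle in rad: 0 = forward, leaning 0.32 rad to the box's +x (white dot, away from the robot); 0.64 = reverse, leaning 0.32 rad to the box's -x (orange dot, towards the robot). Swings in the box's x-z plane between two stops and stays where it is put, so push it right over (0.5 or more); 2 N at its end moves it
- stop_top (a point): Centre of the top of the red stop mushroom, 40 mm in diameter, its top 27 mm above the box's top face. Must not be pressed
- stop (a joint): Travel of the red stop button in m, 0 up, 0.005 fully in. Must stay up
- speed: Black speed dial with a white mark, 38 mm in diameter, 18 mm high, standing on the box's top face. Origin on its axis at the top face; x points along the mark, at any angle at the start. Must not be touched or turned
- glue: Loose glue bottle, white with a yellow label and red nozzle, 34 mm in diameter, 94 mm high, standing on the near way of the bed beyond one end of the box. Origin under its centre, z up
- wax: Loose wax tin, 59 mm in diameter, 26 mm high, standing on the near way of the bed beyond the other end of the box. Origin under its centre, z up
- gouge: Loose bowl gouge lying on the bench between robot and lathe, roughly parallel to the bed, 416 mm long, up to 33 mm thick. Origin on the bench below the ferrule; the wooden handle runs 235 mm to its +y, the steel 181 mm to its -y

How it is judged:
By the outcome, as a careful person would: the job done as asked, in the order asked, and still so for the second after the job is handed in, with the robot touching nothing.
It also fails if it takes over 43 s, if anything falls off the work surface, if the arm or the gripper's body presses on something with over 40 N, if the wrist force passes 120 N, or if a joint passes its speed limit or range.

## Robot

A 6-joint arm with a two-finger parallel gripper is mounted at the origin on the work surface. World frame = base frame: x ahead of the robot, y to its left, z up, the work surface at z = 0. Lengths are in mm, angles in rad, forces in N, time in s.
With the tool pointing down it reaches from about 275 to 975 mm from the base axis. Payload 8.4 kg.
Tool frame: the origin (TCP) lies between the finger pads; the fingertips stand 22 mm ahead of it and the grasp point (between the pads) lies 3 mm ahead of it; z points along the fingers, y is the line along which they close (so a half turn about z gives the same grasp; the last joint's range is limited). The gripper opens to 92 mm and grips with 3 to 60 N. Pads are 20 mm wide; open, the fingers measure 128 mm over their backs; the gripper's body (75 mm by 189 mm) begins 69 mm behind the grasp point.
Start: joints at [1.239, 0.353, 1.633, -0, 1.155, -0.002], TCP at [202.407, 591.32, 236.583] pointing down, gripper open.
Joint ranges: [-2.63, 2.63], [-0.92, 2.1], [0.06, 2.66], [-1.3, 4.44], [0, 2.69], [-3.02, 3.02]. Speed limits (rad/s): [2.22, 2.22, 2.79, 3.14, 3.14, 3.14].

## Interface

Orientations are given as [roll, pitch, yaw] about the fixed x, y, z axes, in that order (R = Rz(yaw) Ry(pitch) Rx(roll)).
In Python, from plant import ctrl gives the robot as it stands.
- The arm moves only by the tool play_rows, never from a script. Its argument "motion" is a list of rows, each a list of 3 entries, a list of its own where there are three numbers: the shift along the tool's x, y, z in mm, then the turn, a rotation vector about the tool's x, y, z in degrees, then the finger opening in mm, from 0 to 91.9. In form: [[[dx, dy, dz], [rx, ry, rz], fingers], ...]. A call has 1 to 10 rows; each row is the pose to reach, as a shift and turn from the pose commanded when the call began, along the tool's axes at that moment; what a row does not reach only later rows make up. A row lasts 1/8 s, in which the tool goes at most 62.5 mm and 10.7 degrees, less where a joint would pass 70% of its speed; a pose out of reach is approached as far as the arm can. A call with a gripper value outside its range is refused whole. The fingers move at their own pace and stop on an object; "force" is the grip in N (left out, the last holds). Time passes only in rows, so rows that repeat a pose let the fingers close. It gives the time, the measured TCP pose, the force, the opening and the grip force at its end, in the units of the state.
- ctrl.observe(): the state, without advancing time (a new reading comes with each control period).
- ctrl.capture(name): name is "scene" or "top" or "wrist"; returns (picture, depth): 384x512x3 uint8, red, green, blue; 384x512 float32, mm along the optical axis (not along the pixel's ray), 0 where there is no reading.
- ctrl.get_calibration(name): a dict with "vfov" (degrees; the focal length in pixels is half the picture's height over the tangent of half this angle, whatever the lens; pixels are square), "cx", "cy" (the principal point, pixels), "extrinsics" (4x4, takes a point from camera to world coordinates); the wrist camera has in their place "hand_eye" (4x4, takes a point from camera to tool coordinates, whose origin is the TCP and whose axes are the flange's). Camera axes: x right, y up, looking along -z (the intrinsics and any distortion apply to the point x, -y, -z); pixel columns grow to the right and rows downward; lengths in mm; the calibration is good to about 2 mm. A picture is of the moment at which its call begins: read the wrist's pose just before it. get_calibration takes no time and is no camera call.
- ctrl.close_job(): hands the job in; it is judged then, once.
Trained networks look in the newest picture that a camera, given by its name, has taken for a name from the list of things; names that differ only in an ending like _2 or _b are one class to them, and where a whole thing is asked for, a point or a joint stands for the part that bears it (a point fixed in the world has none). Each returns a list of dicts, best first, with "score" (0 to 1); they miss things now and then, are a little off and sometimes report something else, mostly with a low value. They report only what shows in the picture. A call takes as long as a camera call.
- ctrl.look_for(query, camera): "extent" ([centre column, centre row, width, height] in pixels, round what is visible of it).
- ctrl.outline_of(query, camera): "region" (384x512 bool, what is visible of it) and "extent" ([centre column, centre row, width, height] in pixels, round what is visible of it).
- ctrl.place_of(query, camera): "pixel" ([column, row] in pixels: a listed point, or the origin of a listed thing).
The state is a dict: "clock": time; "q": joint angles; "dq": joint speeds; "joint_efforts": joint torques, N m; "position": TCP position; "eef_rot": TCP orientation; "ft_force": force on the tool from outside, world axes, zero at the start; "ft_torque": the same for the moment, N m; "grip_width": opening from 0.0 (shut) to 1.0 (fully open); "grip_force": force on a finger pad.
Only numpy, scipy, OpenCV 4.12 (cv2) and the standard library are available. Lean on these libraries where they do the work, as an engineer would, in place of code of your own. Each camera call takes 0.05 s, during which the arm holds its last target. There are 200 camera calls.

## Working session

There is one attempt and no reset: what is moved stays moved. The work goes in short steps, Python scripts to look and compute and a tool call to move; the robot and the scene stay as the last step left them, time stands still between calls to the robot, and variables do not carry over. Pictures are saved under pics/ and viewed, at most 10 in all, crops included, and the job is handed in when it is done.

Besides the shell and the picture viewer there is one more tool, called by a JSON object that holds its "fn" and its "kwargs", one argument or row to a line. play_rows: Moves the arm, as the interface text tells. Its arguments: {"type":"object","properties":{"motion":{"type":"array"},"force":{"type":"number"}},"required":["motion"]}

```bash
mkdir -p pics; cat > h.py <<'E'
import numpy as np, cv2
from plant import ctrl
from scipy.spatial.transform import Rotation as R
def cal(name, st=None):
    c=ctrl.get_calibration(name)
    if name=='wrist':
        T=np.eye(4); T[:3,:3]=R.from_euler('xyz',st['eef_rot']).as_matrix(); T[:3,3]=st['position']
        E=T@np.array(c['hand_eye'])
    else: E=np.array(c['extrinsics'])
    return 192/np.tan(np.radians(c['vfov'])/2),c['cx'],c['cy'],E,c
def ray(px,K):
    f,cx,cy,E,_=K
    d=E[:3,:3]@np.array([(px[0]-cx)/f,-(px[1]-cy)/f,-1.]); return E[:3,3],d
def at_z(px,K,z):
    o,d=ray(px,K); return o+d*(z-o[2])/d[2]
def at_d(px,K,dep):
    o,d=ray(px,K); return o+d*dep
def proj(p,K):
    f,cx,cy,E,_=K
    q=np.linalg.inv(E)@np.append(p,1); return np.array([cx+f*q[0]/-q[2],cy-f*q[1]/-q[2]])
def save(n,im): cv2.imwrite(f'pics/{n}.png',im[...,::-1])
E
python3 - <<'E'
from h import *
s=ctrl.observe();print(s)
for n in ('scene','top','wrist'):
    K=cal(n,s); print(n,K)
    im,d=ctrl.capture(n); save(n+'0',im)
    for q in ('start_top','direction_tip','stop_top','speed','station','rest_top','headstock_top','bowl_rim','glue','wax','gouge','lathe'):
        r=ctrl.place_of(q,n)[:2]
        for a in r:
            p=a['pixel']; u,v=int(round(p[0])),int(round(p[1]))
            dd=d[v,u] if 0<=u<512 and 0<=v<384 else 0
            print(q,np.round(p,1),round(a['score'],2),np.round(at_d(p,K,dd),1) if dd else None)
a=cv2.imread('pics/scene0.png');b=cv2.imread('pics/top0.png');cv2.imwrite('pics/both.png',cv2.resize(np.vstack([a,b]),(400,600)))
E
```

```text
{'clock': 0.0, 'q': array([ 1.23857950e+00,  3.53660887e-01,  1.63410362e+00, -2.12036699e-05,
        1.15521906e+00, -2.42587134e-03]), 'dq': array([ 0.00018578,  0.00038533, -0.00145182,  0.00040815,  0.0002091 ,
        0.00114178]), 'joint_efforts': array([-3.26252986e-03, -5.93852127e+01, -3.34202421e+01,  6.95058843e-02,
        2.36543175e-02, -1.19057677e-04]), 'position': array([202.27541045, 590.8784999 , 235.86878277]), 'eef_rot': array([-3.14020169e+00,  1.60127210e-05,  2.81181028e+00]), 'ft_force': array([-0.4241249 , -0.00987465, -0.4002026 ]), 'ft_torque': array([-0.02753719, -0.03681678, -0.03262383]), 'grip_force': 0.0, 'grip_width': 1.0057653515205847}
scene (np.float64(429.0052759630986), 264.453302455507, 190.29073733413597, array([[ 4.75227121e-01, -6.17740751e-01,  6.26542534e-01,
         1.32705697e+03],
       [ 8.79834016e-01,  3.39435806e-01, -3.32679181e-01,
        -3.49085049e+02],
       [-7.16148272e-03,  7.09351604e-01,  7.04818427e-01,
         1.12127803e+03],
       [ 0.00000000e+00,  0.00000000e+00,  0.00000000e+00,
         1.00000000e+00]]), {
[... 2782 characters left out ...]
77e+02],
       [ 9.46228298e-01,  3.13164536e-01,  8.11170800e-02,
         6.12822748e+02],
       [-6.32269378e-04, -2.48957839e-01,  9.68514117e-01,
         3.83776474e+02],
       [ 0.00000000e+00,  0.00000000e+00,  0.00000000e+00,
         1.00000000e+00]]), {'vfov': 66.21703355917423, 'cx': 255.44090002453987, 'cy': 193.04842309059921, 'hand_eye': array([[ 3.57304982e-04,  9.68518179e-01,  2.48942583e-01,
         6.93231502e+01],
       [ 9.99999648e-01, -1.57184380e-04, -8.23759938e-04,
        -7.40479525e-01],
       [-7.58696590e-04,  2.48942789e-01, -9.68517894e-01,
        -1.47907915e+02],
       [ 0.00000000e+00,  0.00000000e+00,  0.00000000e+00,
         1.00000000e+00]])})
```

View pics/both.png

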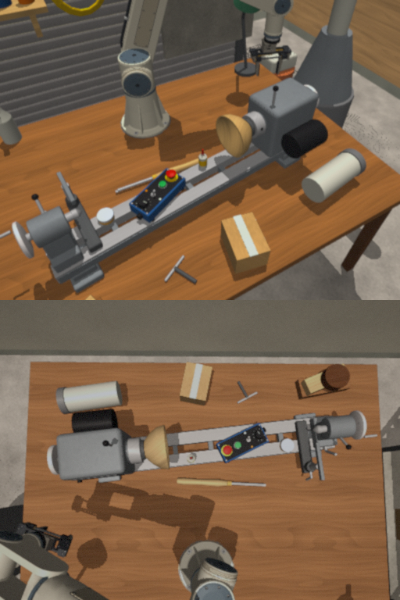

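```bash
cat >> h.py <<'E'
def rel(p,yaw,s=None):
    "tool-frame shift [mm] and turn [deg] to world p, straight down at yaw"
    s=s or ctrl.observe(); A=R.from_euler('xyz',s['eef_rot']); B=R.from_euler('xyz',[np.pi,0,yaw])
    return np.round(A.inv().apply(np.array(p)-s['position']),1), np.round((A.inv()*B).as_rotvec(degrees=True),1)
E
python3 - <<'E'
from h import *
for p,y in (([202,591,400],2.81),([290,250,400],1.6),([545,-150,320],.39)): print(rel(p,y))
E
```

```text
(array([   0.3,   -0.4, -163.4]), array([-0. , -0. ,  0.1]))
(array([-193.4, -294.6, -163.4]), array([-0. , -0. , 69.4]))
(array([-564.2, -590.4,  -83.4]), array([ -0. ,   0. , 138.8]))
```

{"fn": "play_rows", "kwargs": {
  "motion": [
    [[0, 0, -60], [0, 0, 0], 20],
    [[0, 0, -120], [0, 0, 0], 0],
    [[0, 0, -160], [0, 0, 0], 0],
    [[-40, -60, -163], [0, 0, 10], 0],
    [[-75, -110, -163], [0, 0, 20], 0],
    [[-110, -165, -163], [0, 0, 30], 0],
    [[-140, -210, -163], [0, 0, 40], 0],
    [[-165, -250, -163], [0, 0, 50], 0],
    [[-190, -290, -163], [0, 0, 60], 0],
    [[-193, -295, -163], [0, 0, 69], 0]
  ]
}}

```text
clock: 3.2
position: [289.7, 247.4, 399.9]
eef_rot: [3.141, -0.0, 1.599]
ft_force: [-0.3, 0.4, -1.0]
grip_width: 0.006
grip_force: 0.0
```

```bash
python3 - <<'E'
from h import *
s=ctrl.observe();print(s['position'],s['eef_rot'],s['clock'],s['grip_width'])
for p,y in (([290,250,400],1.6),([545,-150,320],.39),): print(rel(p,y))
E
```

```text
[289.6839494  247.37149516 399.94655851] [ 3.14055581e+00 -1.56947815e-04  1.59923663e+00] 3.2 0.0064519312861939905
(array([ 2.6,  0.4, -0.1]), array([ 0.1, -0. , -0. ]))
(array([-404.5,  243.8,   80.1]), array([ 0. , -0. , 69.3]))
```

{"fn": "play_rows", "kwargs": {
  "motion": [
    [[-50, 30, 0], [0, 0, 9], 0],
    [[-100, 60, 10], [0, 0, 18], 0],
    [[-150, 90, 20], [0, 0, 27], 0],
    [[-200, 120, 30], [0, 0, 36], 0],
    [[-250, 150, 40], [0, 0, 45], 0],
    [[-300, 180, 50], [0, 0, 54], 0],
    [[-350, 212, 65], [0, 0, 63], 0],
    [[-400, 242, 80], [0, 0, 69.3], 0],
    [[-404, 244, 80], [0, 0, 69.3], 0],
    [[-404, 244, 80], [0, 0, 69.3], 0]
  ]
}}

```text
clock: 4.45
position: [547.8, -145.0, 319.4]
eef_rot: [-3.141, 0.001, 0.398]
ft_force: [-1.7, -0.1, 1.1]
grip_width: 0.008
grip_force: 0.0
```

```bash
python3 - <<'E'
from h import *
s=ctrl.observe();print(s['position'],s['eef_rot'],s['clock'],s['ft_force'])
n='wrist';K=cal(n,s); im,d=ctrl.capture(n); save('w1',im); np.save('w1d.npy',d)
cv2.imwrite('pics/w1b.png',cv2.resize(im[...,::-1],(800,600)))
z={'start_top':162,'direction_tip':182,'stop_top':177,'speed':150,'station':100}
for q in z:
    for a in ctrl.place_of(q,n)[:2]:
        p=a['pixel']; u,v=int(round(p[0])),int(round(p[1]))
        print(q,np.round(p,1),round(a['score'],2),'depth',np.round(at_d(p,K,d[v,u]),1),'plane',np.round(at_z(p,K,z[q]),1))
E
```

```text
[ 547.80132499 -144.98932181  319.4103342 ] [-3.14073561e+00  5.73630102e-04  3.98047757e-01] 4.45 [-1.66425147 -0.05593486  1.05257361]
start_top [235.9 169.8] 0.89 depth [ 555.2 -120.3  161.9] plane [ 555.2 -120.3  162. ]
direction_tip [293.1 161.8] 0.66 depth [ 588.1 -168.1  184.8] plane [ 587.8 -168.6  182. ]
stop_top [189.1 177.9] 0.73 depth [531.8 -79.8 175.9] plane [532.1 -79.9 177. ]
stop_top [336.8 164.1] 0.24 depth [ 601.9 -213.   168.5] plane [ 602.2 -210.3  177. ]
speed [338.8 164.8] 0.77 depth [ 602.  -215.4  168. ] plane [ 601.4 -221.2  150. ]
station [264. 162.] 0.71 depth [ 572.5 -145.3  148.5] plane [ 566.5 -149.3  100. ]
station [187.8 177.1] 0.51 depth [532.4 -78.5 177.3] plane [511.2 -67.7 100. ]
```

View pics/w1b.png

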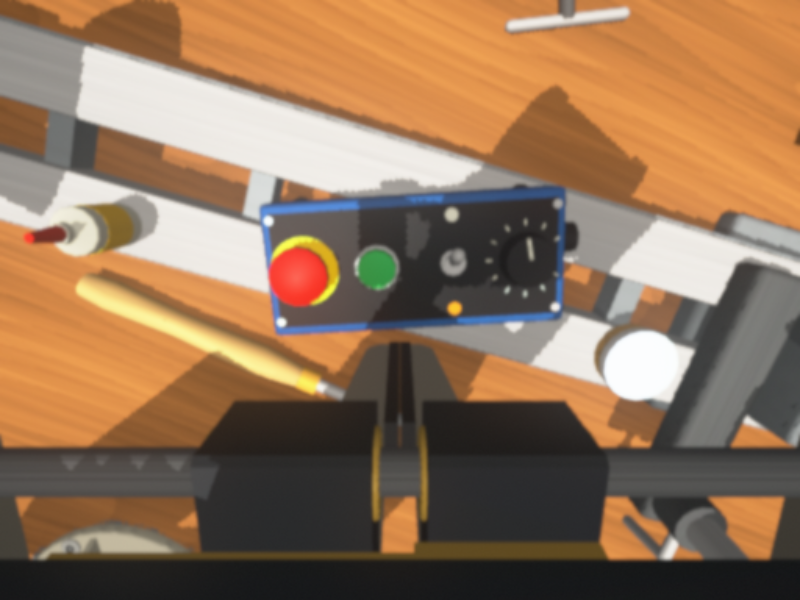

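```bash
python3 - <<'E'
from h import *
s=ctrl.observe();K=cal('wrist',s)
im=cv2.imread('pics/w1.png')
P=[]
def refine(x,y,r=6):
    x,y=int(x*.64),int(y*.64); g=im[y-r:y+r+1,x-r:x+r+1].astype(float)
    w=g.max(2); w=np.clip(w-(w.max()+np.median(w))/2,0,None); yy,xx=np.mgrid[y-r:y+r+1,x-r:x+r+1]
    return (w*xx).sum()/w.sum(),(w*yy).sum()/w.sum()
for n,c in dict(tl=(268,221),tr=(557,204),br=(555,307),bl=(282,322),white=(452,214),orange=(455,308)).items():
    q=refine(*c); p=at_z(q,K,150); P.append(p); print(n,np.round(q,1),p[:2].round(1))
P=np.array(P)[:,:2]
c=P[:4].mean(0);y=(P[0]-P[1]+P[3]-P[2]);yaw=np.arctan2(y[1],y[0])-np.pi/2
X=P[0]-P[3]+P[1]-P[2];print('c',c,'yaw',yaw,'yawx',np.arctan2(X[1],X[0]),np.linalg.norm(X)/2,np.linalg.norm(y)/2)
Ry=np.array([[np.cos(yaw),np.sin(yaw)],[-np.sin(yaw),np.cos(yaw)]])
print('box frame',((P-c)@Ry.T).round(1))
m=(im[...,1]>im[...,2]*1.6)&(im[...,1]>im[...,0]*1.3)&(im[...,1]>60);
yy,xx=np.nonzero(m[150:195,210:270]);q=(xx.mean()+210,yy.mean()+150)
print('green',q,Ry@(at_z(q,K,162)[:2]-c))
for n,q,z in (('tip',(293.1,161.8),182),('stop',(189.1,177.9),177),('dial',(338.8,164.8),168)): print(n,Ry@(at_z(q,K,z)[:2]-c))
E
```

```text
tl [170.6 141.2] [554.7 -43.9]
tr [356.8 129.7] [ 642.7 -221.3]
br [355. 196.] [ 577.5 -253.4]
bl [179.3 205.9] [490.1 -76.2]
white [288.7 136.9] [ 607.9 -158. ]
orange [290.5 196.8] [ 548.7 -187.4]
c [ 566.29099951 -148.69490341] yaw 0.4592272851024961 yawx 0.46078379747316317 72.4563968984506 197.8497888927541
box frame [[ 36.1  99.1]
 [ 36.3 -99. ]
 [-36.3 -98.9]
 [-36.1  98.8]
 [ 33.2 -26.8]
 [-33.  -26.9]]
green (np.float64(240.6322869955157), np.float64(171.88340807174887)) [ 0.69225272 26.13599135]
tip [ 11.12856862 -26.97396933]
stop [ 0.29374078 77.49070205]
dial [  3.11168091 -75.44114502]
```

```bash
cat >> h.py <<'E'
C=np.array([566.3,-148.7]);YAW=.46
def W(x,y,tipz):  # box coords, tip height above box face -> TCP world
    c,s_=np.cos(YAW),np.sin(YAW); return np.array([C[0]+c*x-s_*y,C[1]+s_*x+c*y,150+tipz+22])
def B():
    s=ctrl.observe(); c,s_=np.cos(YAW),np.sin(YAW); d=s['position'][:2]-C
    return np.round([c*d[0]+s_*d[1],-s_*d[0]+c*d[1],s['position'][2]-172],1),np.round(s['eef_rot'],3),np.round(s['ft_force'],1),s['clock']
E
python3 - <<'E'
from h import *
print(B(),ctrl.observe()['position'])
for z in (60,22): print(W(35,-26.5,z),rel(W(35,-26.5,z),YAW))
E
```

```text
(array([-14.4,  12.2, 148.3]), array([ 3.141e+00, -1.000e-03,  3.990e-01]), array([ 0.6,  0.5, -0.5]), 4.75) [ 547.97930103 -144.14891084  320.31465686]
[ 609.42646225 -156.90720744  232.        ] (array([51.6, 35.6, 88.4]), array([ 0. , -0. , -3.5]))
[ 609.42646225 -156.90720744  194.        ] (array([ 51.5,  35.6, 126.4]), array([ 0. , -0. , -3.5]))
```

{"fn": "play_rows", "kwargs": {
  "motion": [
    [[20, 15, 30], [0, 0, -1.5], 0],
    [[51.5, 35.6, 60], [0, 0, -3.5], 0],
    [[51.5, 35.6, 88], [0, 0, -3.5], 0],
    [[51.5, 35.6, 88], [0, 0, -3.5], 0],
    [[51.5, 35.6, 88], [0, 0, -3.5], 0],
    [[51.5, 35.6, 88], [0, 0, -3.5], 0]
  ]
}}

```text
clock: 5.5
position: [610.0, -157.9, 233.4]
eef_rot: [3.14, -0.002, 0.459]
ft_force: [-0.0, 0.5, 0.2]
grip_width: 0.001
grip_force: 0.0
```

```bash
python3 - <<'E'
from h import *
print(B()); s=ctrl.observe()
K=cal('wrist',s); im,d=ctrl.capture('wrist'); save('w2',im)
print(B())
for z in (22,): print(rel(W(35,-26.5,z),YAW))
cv2.imwrite('pics/w2b.png',cv2.resize(im[...,::-1],(800,600)))
for n,p in dict(tip=W(9.4,-26.5,30.5),start=W(0,26.5,12)).items(): p[2]-=22; print(n,proj(p,K)/.64)
E
```

```text
(array([ 35. , -27.7,  61.4]), array([ 3.14e+00, -2.00e-03,  4.59e-01]), array([-0. ,  0.5,  0.2]), 5.5)
(array([ 34.9, -27.7,  61.2]), array([ 3.14e+00, -2.00e-03,  4.59e-01]), array([ 0.7, -0.2, -1. ]), 5.55)
(array([ 0. , -1.2, 39.2]), array([ 0.1, -0.1, -0. ]))
tip [394.98333806 390.99546423]
start [292.9386526  392.31848227]
```

View pics/w2b.png

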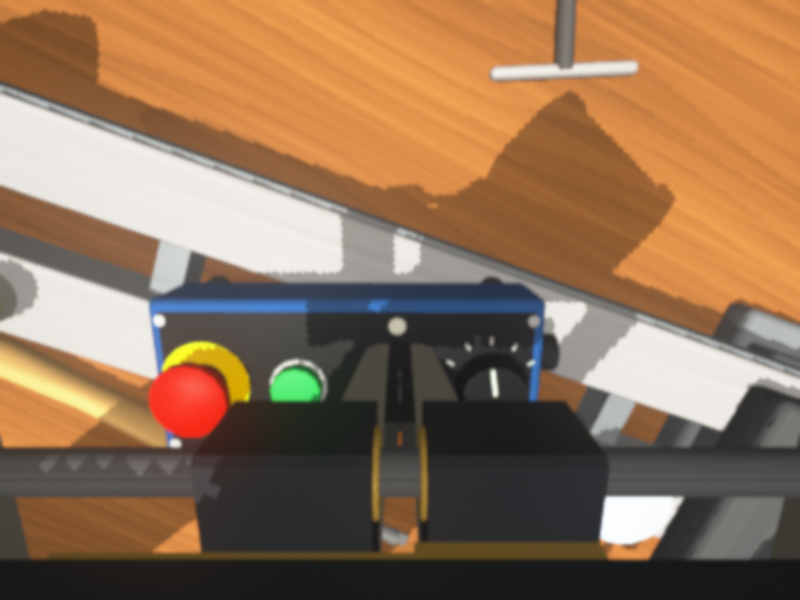

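{"fn": "play_rows", "kwargs": {
  "motion": [
    [[0, -1, 15], [0, 0, 0], 0],
    [[0, -1, 30], [0, 0, 0], 0],
    [[0, -1, 38], [0, 0, 0], 0],
    [[0, -1, 38], [0, 0, 0], 0],
    [[-8, -1, 38], [0, 0, 0], 0],
    [[-12, -1, 38], [0, 0, 0], 0],
    [[-12, -1, 38], [0, 0, 0], 0]
  ]
}}

```text
clock: 6.42
position: [598.2, -162.6, 194.2]
eef_rot: [3.141, -0.001, 0.459]
ft_force: [0.8, -0.3, -0.9]
grip_width: 0.005
grip_force: 0.1
```

```bash
python3 -c "
from h import *
print(B())"
```

```text
(array([ 22.4, -26.6,  22.2]), array([ 3.141e+00, -1.000e-03,  4.590e-01]), array([ 0.8, -0.3, -0.9]), 6.425)
```

{"fn": "play_rows", "kwargs": {
  "motion": [
    [[-3, 0, 0], [0, 0, 0], 0],
    [[-6, 0, 0], [0, 0, 0], 0],
    [[-9, 0, 0], [0, 0, 0], 0],
    [[-12, 0, 0], [0, 0, 0], 0],
    [[-14, 0, 0], [0, 0, 0], 0],
    [[-14, 0, 0], [0, 0, 0], 0],
    [[-14, 0, 0], [0, 0, 0], 0]
  ]
}}

```text
clock: 7.3
position: [585.5, -168.6, 193.5]
eef_rot: [-3.141, 0.0, 0.459]
ft_force: [1.0, 0.3, 1.8]
grip_width: 0.005
grip_force: 1.0
```

```bash
python3 -c "
from h import *
print(B())
for n in ('scene','top'):
    im,d=ctrl.capture(n); save(n+'3',im)
K=cal('scene');a=W(0,-20,0);a[2]=165;u,v=proj(a,K).astype(int);print(u,v)
im=cv2.imread('pics/scene3.png')[v-45:v+30,u-50:u+50];cv2.imwrite('pics/s3.png',cv2.resize(im,(800,600),interpolation=2))"
```

```text
(array([  8.4, -26.4,  21.5]), array([-3.141,  0.   ,  0.459]), array([1. , 0.3, 1.8]), 7.3)
196 244
```

View pics/s3.png

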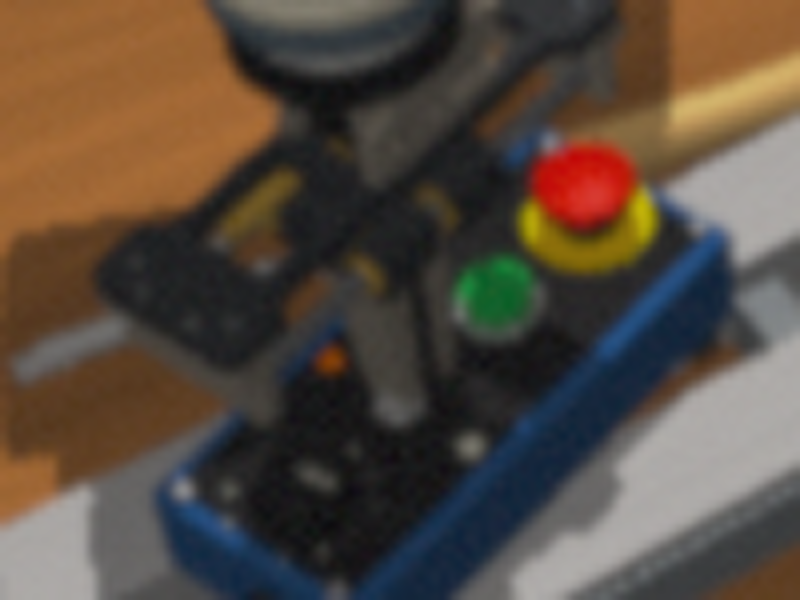

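{"fn": "play_rows", "kwargs": {
  "motion": [
    [[6, 0, 0], [0, 0, 0], 0],
    [[8, 0, -10], [0, 0, 0], 0],
    [[8, 0, -45], [0, 0, 0], 0],
    [[0, 0, -90], [0, 0, 0], 0],
    [[-20, 0, -126], [0, 0, 0], 0],
    [[-24, 0, -126], [0, 0, 0], 0],
    [[-24, 0, -126], [0, 0, 0], 0],
    [[-24, 0, -126], [0, 0, 0], 0]
  ]
}}

```text
clock: 8.4
position: [563.8, -178.8, 318.2]
eef_rot: [-3.14, 0.002, 0.459]
ft_force: [-0.6, 0.1, -0.4]
grip_width: 0.002
grip_force: 0.0
```

```bash
cat > look.py <<'E'
from h import *
import sys
s=ctrl.observe();K=cal('wrist',s); im,d=ctrl.capture('wrist'); save(sys.argv[1],im); print(B())
def refine(p,r=6):
    x,y=np.round(p).astype(int); g=im[y-r:y+r+1,x-r:x+r+1].astype(float)
    w=g.max(2); w=np.clip(w-(w.max()+np.median(w))/2,0,None); yy,xx=np.mgrid[y-r:y+r+1,x-r:x+r+1]
    return (w*xx).sum()/w.sum(),(w*yy).sum()/w.sum()
P=[]
for x,y in ((36.2,99),(36.2,-99),(-36.2,-99),(-36.2,99),(33,-26.7),(-33,-26.7)):
    p=W(x,y,0);p[2]=150; P.append(at_z(refine(proj(p,K)),K,150)[:2])
P=np.array(P);print(P.round(1).tolist());c=P[:4].mean(0);y=P[0]-P[1]+P[3]-P[2];print('c',c,'yaw',np.arctan2(y[1],y[0])-np.pi/2)
p=W(0,-26.5,0);p[2]=165;u,v=proj(p,K).astype(int);print('crop centre',u,v)
for a in ctrl.place_of('direction_tip','wrist')[:2]: print(a['score'],a['pixel'],at_z(a['pixel'],K,180.5)[:2], 'rev',W(-9.4,-26.5,0)[:2],'fwd',W(9.4,-26.5,0)[:2])
for a in ctrl.place_of('start_top','wrist')[:1]: print(a['score'],at_z(a['pixel'],K,162)[:2],W(0,26.5,0)[:2])
c=im[v-48:v+48,u-64:u+64,::-1];cv2.imwrite(f'pics/{sys.argv[1]}c.png',cv2.resize(c,(640,480),interpolation=2))
E
python3 look.py w4
```

```text
(array([-15.5, -25.9, 146.2]), array([-3.14e+00,  2.00e-03,  4.59e-01]), array([-0.3, -0.1, -0.2]), 8.45)
[[553.5, -44.5], [641.8, -221.7], [576.7, -255.7], [490.5, -75.8], [607.6, -158.6], [548.2, -187.9]]
c [ 565.65343958 -149.40713465] yaw 0.454341891933538
crop centre 255 171
0.49 [257.5, 179.9] [ 573.50278911 -176.8614207 ] rev [ 569.64173136 -176.61850339] fwd [ 586.48751831 -168.27227898]
0.61 [ 555.48711143 -125.21538072] [ 554.53537517 -124.95460882]
```

View pics/w4c.png

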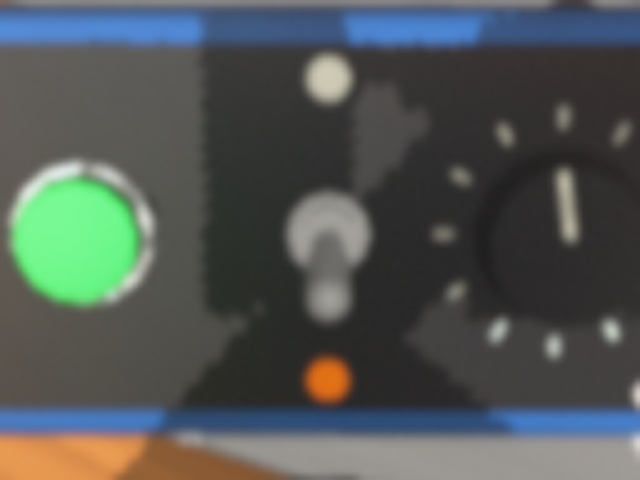

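```bash
python3 - <<'E'
from h import *
s=ctrl.observe();K=cal('wrist',s)
im,d=ctrl.capture('wrist')
c,s_=np.cos(YAW),np.sin(YAW)
def bx(p): e=p[:2]-C; return np.round([c*e[0]+s_*e[1],-s_*e[0]+c*e[1],p[2]-150],1)
for v in range(160,190,2): print(v,[int(im[v,u].max()) for u in range(250,264,2)],[bx(at_d((u,v),K,d[v,u])).tolist() for u in (255,257,258)])
E
```

```text
160 [48, 50, 54, 63, 54, 52, 69] [[9.6, -26.1, -0.3], [9.7, -28.2, 0.9], [9.4, -29.3, -1.8]]
162 [57, 95, 118, 130, 121, 97, 71] [[7.6, -26.1, 1.1], [7.6, -28.2, 0.8], [7.3, -29.3, -0.9]]
164 [108, 145, 148, 150, 150, 148, 108] [[5.6, -26.1, 2.3], [5.6, -28.2, 2.4], [5.5, -29.3, 1.6]]
166 [145, 157, 159, 162, 159, 157, 148] [[4.2, -26.1, 7.0], [4.2, -28.2, 7.2], [4.1, -29.3, 6.3]]
168 [154, 161, 158, 152, 160, 164, 160] [[1.9, -26.1, 5.9], [2.2, -28.2, 8.0], [2.1, -29.3, 7.2]]
170 [160, 158, 128, 117, 133, 159, 160] [[0.1, -26.1, 8.2], [0.2, -28.2, 8.4], [0.1, -29.3, 7.8]]
172 [155, 148, 105, 107, 116, 151, 154] [[-0.2, -26.1, 17.9], [-0.5, -28.2, 16.6], [-1.3, -29.2, 12.0]]
174 [129, 128, 103, 109, 111, 130, 129] [[-1.9, -26.1, 20.2], [-1.8, -28.2, 20.9], [-1.9, -29.2, 20.3]]
176 [70, 96, 102, 108, 109, 101, 70] [[-2.8, -26.1, 26.2], [-2.9, -28.1, 25.5], [-3.1, -29.2, 24.4]]
178 [48, 84, 105, 115, 111, 88, 46] [[-3.9, -26.1, 31.1], [-4.2, -28.1, 29.3], [-4.3, -29.1, 28.9]]
180 [47, 90, 126, 141, 131, 97, 46] [[-5.7, -26.1, 32.0], [-5.5, -28.1, 33.0], [-5.5, -29.1, 32.9]]
182 [49, 103, 142, 159, 148, 108, 47] [[-6.9, -26.2, 35.4], [-6.8, -28.1, 36.2], [-7.1, -29.1, 34.7]]
184 [46, 94, 137, 153, 142, 92, 44] [[-9.0, -26.2, 35.3], [-9.1, -28.1, 34.7], [-9.5, -29.1, 33.1]]
186 [42, 57, 98, 117, 100, 57, 41] [[-11.3, -26.2, 33.7], [-11.4, -28.1, 33.5], [-11.3, -29.1, 33.8]]
188 [41, 43, 49, 54, 48, 42, 41] [[-21.6, -26.0, -0.8], [-21.1, -28.3, 1.2], [-21.4, -29.4, 0.0]]
```

{"fn": "play_rows", "kwargs": {
  "motion": [
    [[20, 0, 20], [0, 0, 0], 0],
    [[35, 0, 60], [0, 0, 0], 0],
    [[35, 0, 100], [0, 0, 0], 0],
    [[35, 0, 124], [0, 0, 0], 0],
    [[35, 0, 124], [0, 0, 0], 0],
    [[30, 0, 124], [0, 0, 0], 0],
    [[26, 0, 124], [0, 0, 0], 0],
    [[26, 0, 124], [0, 0, 0], 0]
  ]
}}

```text
clock: 9.6
position: [587.5, -168.0, 196.7]
eef_rot: [3.141, -0.001, 0.459]
ft_force: [1.3, -0.5, 1.2]
grip_width: 0.003
grip_force: 0.0
```

```bash
python3 -c "
from h import *
print(B())"
```

```text
(array([ 10.5, -26.7,  24.7]), array([ 3.141e+00, -1.000e-03,  4.590e-01]), array([ 1.3, -0.5,  1.2]), 9.6)
```

{"fn": "play_rows", "kwargs": {
  "motion": [
    [[-2, 0, 1], [0, 0, 0], 0],
    [[-3, 0, 1], [0, 0, 0], 0],
    [[-4, 0, 1], [0, 0, 0], 0],
    [[-4, 0, 1], [0, 0, 0], 0],
    [[-4, 0, 1], [0, 0, 0], 0]
  ]
}}

```text
clock: 10.22
position: [584.1, -169.5, 194.7]
eef_rot: [3.141, -0.0, 0.459]
ft_force: [2.8, -0.3, 0.9]
grip_width: -0.001
grip_force: 1.2
```

```bash
python3 -c "
from h import *
print(B())"
```

```text
(array([  6.8, -26.5,  22.7]), array([ 3.141, -0.   ,  0.459]), array([ 2.8, -0.3,  0.9]), 10.225)
```

{"fn": "play_rows", "kwargs": {
  "motion": [
    [[6, 0, 0], [0, 0, 0], 0],
    [[8, 0, -10], [0, 0, 0], 0],
    [[8, 0, -45], [0, 0, 0], 0],
    [[-3, -30, -90], [0, 0, 0], 0],
    [[-20, -53, -124], [0, 0, 0], 0],
    [[-22, -53, -124], [0, 0, 0], 0],
    [[-22, -53, -124], [0, 0, 0], 0],
    [[-22, -53, -124], [0, 0, 0], 0]
  ]
}}

```text
clock: 11.22
position: [540.6, -131.9, 317.2]
eef_rot: [-3.14, 0.002, 0.459]
ft_force: [0.6, -0.6, 0.4]
grip_width: 0.008
grip_force: 0.0
```

```bash
python3 look.py w5
```

```text
(array([-15.6,  26.5, 145.2]), array([-3.14e+00,  2.00e-03,  4.59e-01]), array([0.9, 0.2, 0.3]), 11.275)
[[554.5, -44.8], [641.8, -222.2], [574.5, -261.7], [489.8, -76.3], [607.5, -158.7], [548.4, -187.9]]
c [ 565.14210378 -151.26125843] yaw 0.4426568566058471
crop centre 306 171
0.58 [309.2, 182.6] [ 570.65234411 -176.8559112 ] rev [ 569.64173136 -176.61850339] fwd [ 586.48751831 -168.27227898]
0.71 [ 555.55845009 -123.10884501] [ 554.53537517 -124.95460882]
```

View pics/w5c.png

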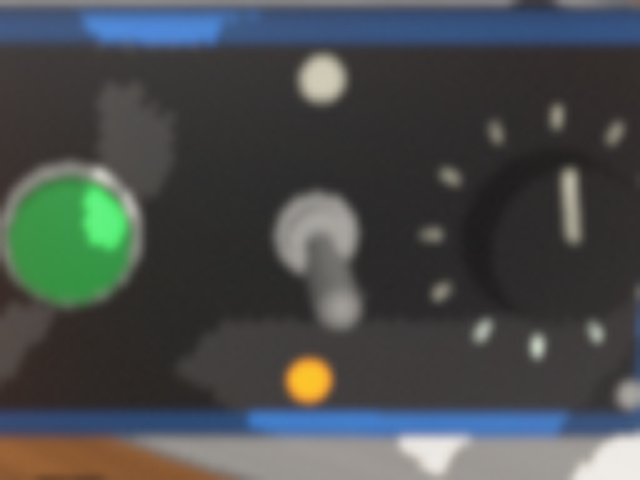

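{"fn": "play_rows", "kwargs": {
  "motion": [
    [[15, 0, 40], [0, 0, 0], 0],
    [[15.5, 0, 80], [0, 0, 0], 0],
    [[15.5, 0, 110], [0, 0, 0], 0],
    [[15.5, 0, 125], [0, 0, 0], 0],
    [[15.5, 0, 128], [0, 0, 0], 0],
    [[15.5, 0, 128], [0, 0, 0], 0],
    [[15.5, 0, 128], [0, 0, 0], 0]
  ]
}}

```text
clock: 12.25
position: [555.2, -125.0, 191.7]
eef_rot: [3.14, -0.001, 0.459]
ft_force: [-0.3, -0.6, -0.5]
grip_width: 0.004
grip_force: 0.0
```

```bash
python3 -c "
from h import *
print(B())
for i in range(3): ctrl.capture('scene'); print(B())"
```

```text
(array([ 0.6, 26.2, 19.7]), array([ 3.14e+00, -1.00e-03,  4.59e-01]), array([-0.3, -0.6, -0.5]), 12.25)
(array([ 0.6, 26.2, 19.7]), array([ 3.14e+00, -1.00e-03,  4.59e-01]), array([-0. ,  0.8, -0.8]), 12.3)
(array([ 0.5, 26.3, 19.5]), array([ 3.141e+00, -1.000e-03,  4.590e-01]), array([0.6, 0.3, 0.2]), 12.35)
(array([ 0.4, 26.4, 19.4]), array([ 3.141e+00, -1.000e-03,  4.590e-01]), array([0.1, 0.6, 0.3]), 12.4)
```

{"fn": "play_rows", "kwargs": {
  "motion": [
    [[0, 0, 3], [0, 0, 0], 0],
    [[0, 0, 6], [0, 0, 0], 0],
    [[0, 0, 8], [0, 0, 0], 0],
    [[0, 0, 9.5], [0, 0, 0], 0],
    [[0, 0, 9.5], [0, 0, 0], 0]
  ]
}}

```text
clock: 13.02
position: [554.6, -124.8, 181.1]
eef_rot: [-3.142, 0.0, 0.459]
ft_force: [0.0, 1.1, 3.1]
grip_width: 0.004
grip_force: 1.8
```

```bash
python3 -c "
from h import *
print(B())
for i in range(3): ctrl.capture('scene'); print(B())"
```

```text
(array([ 0.1, 26.6,  9.1]), array([-3.142,  0.   ,  0.459]), array([0. , 1.1, 3.1]), 13.025)
(array([ 0.1, 26.6,  9.2]), array([-3.142, -0.   ,  0.459]), array([-1. ,  0.5,  3.5]), 13.075)
(array([ 0.1, 26.6,  9.2]), array([-3.142,  0.   ,  0.459]), array([0.1, 1.1, 2.7]), 13.125)
(array([ 0.1, 26.7,  9.2]), array([-3.142, -0.   ,  0.459]), array([-0. ,  0.3,  3.8]), 13.175)
```

{"fn": "play_rows", "kwargs": {
  "motion": [
    [[0, 0, 1], [0, 0, 0], 0],
    [[0, 0, 2.0], [0, 0, 0], 0],
    [[0, 0, 2.0], [0, 0, 0], 0]
  ]
}}

```text
clock: 13.55
position: [554.6, -124.7, 179.2]
eef_rot: [-3.142, -0.0, 0.459]
ft_force: [-1.6, 0.8, 6.6]
grip_width: 0.008
grip_force: 2.8
```

```bash
python3 -c "
from h import *
print(B())
for i in range(4): ctrl.capture('scene'); print(B())"
```

```text
(array([ 0.1, 26.7,  7.2]), array([-3.142, -0.   ,  0.459]), array([-1.6,  0.8,  6.6]), 13.55)
(array([ 0.1, 26.7,  7.2]), array([-3.142, -0.   ,  0.459]), array([-0.8, -0.2,  6.2]), 13.6)
(array([ 0.1, 26.7,  7.2]), array([-3.142, -0.   ,  0.459]), array([-1.2,  1.3,  6.7]), 13.65)
(array([ 0.2, 26.7,  7.2]), array([ 3.142, -0.   ,  0.459]), array([-2.1,  1.1,  4.8]), 13.7)
(array([ 0.1, 26.7,  7.2]), array([-3.142, -0.   ,  0.459]), array([0. , 1.2, 5.8]), 13.75)
```

Force of about 6 N exceeds the 5 N full-in spring: the button is fully in. Withdraw.

{"fn": "play_rows", "kwargs": {
  "motion": [
    [[0, 0, -5], [0, 0, 0], 0],
    [[0, 0, -15], [0, 0, 0], 0],
    [[0, 0, -50], [0, 0, 0], 0],
    [[0, 0, -100], [0, 0, 0], 0],
    [[-15, 0, -137], [0, 0, 0], 0],
    [[-15, 0, -137], [0, 0, 0], 0],
    [[-15, 0, -137], [0, 0, 0], 0]
  ]
}}

```text
clock: 14.62
position: [540.8, -131.3, 315.6]
eef_rot: [-3.141, 0.0, 0.459]
ft_force: [-0.4, 0.1, -0.4]
grip_width: 0.004
grip_force: 0.0
```

```bash
python3 look.py w6; python3 - <<'E'
import cv2
im=cv2.imread('pics/w6.png');cv2.imwrite('pics/w6b.png',cv2.resize(im,(768,576)))
E
```

```text
(array([-15.2,  27.1, 143. ]), array([-3.141e+00,  1.000e-03,  4.590e-01]), array([ 0.8, -0.9, -0.4]), 14.675)
[[554.6, -44.8], [641.8, -222.7], [574.4, -262.4], [489.8, -76.4], [607.5, -158.7], [548.2, -187.8]]
c [ 565.15945718 -151.57521584] yaw 0.44108233140449515
crop centre 306 172
0.43 [311.4, 183.2] [ 571.7133495  -178.16448819] rev [ 569.64173136 -176.61850339] fwd [ 586.48751831 -168.27227898]
0.8 [ 557.25905339 -123.28163633] [ 554.53537517 -124.95460882]
```

View pics/w6b.png

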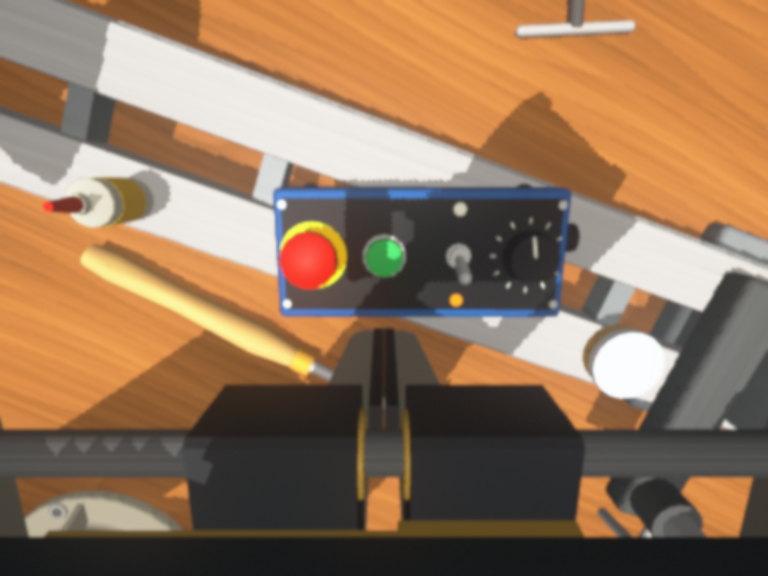

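The toggle at (465,275) leans towards the orange dot at (456,300). The start button at (384,256) is back up. The box and the loose items are undisturbed, and the arm is clear of everything.

```bash
python3 -c "
from plant import ctrl
print(ctrl.close_job())"
```

```text
the job is handed in; nothing more can be done
None
```

The direction toggle was pushed over to reverse, then the green start button was pressed fully in (about 6 N) and came back up; the arm withdrew clear, the final picture shows the box and loose items undisturbed, and the job was handed in at about 15 s, with no verdict returned.

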